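# Pack a painted wood slice and pin the box shut

## Task

Pack the small painted wood slice: lay it flat inside the open wooden box, painted side up, then swing the lid fully shut without slamming it, and lock it by pushing the wooden pin through the holes of all three metal lugs at the front of the box until its square handle is up against them. Do not disturb the bottle, the brush cup or the large wood slice.

Things in the scene. Friction and masses are not known exactly. Their poses are not given: they have to be found in the camera images.
- slice: The small painted slice of branch: a round disc 60 mm in diameter and 24 mm thick, dark bark rim, pale face with a painted flower on top. Lies flat on the table. Origin at the centre of its underside, z up out of the painted face. 40 to 85 g.
- case: The open plywood box, fixed to the table: 130 mm deep (its x) by 170 mm wide (its y), rim 56 mm high, walls and floor 8 mm thick, one empty compartment. Origin at the centre of its underside; x points from its front (lug side, towards the robot) to the hinge side. Two fixed steel lugs stand out 47 mm from the middle of the front wall, tops 89 mm above the table.
- case_floor (a point): Centre of the box's inner floor, 8 mm above the table, axes as the box's.
- case_eye (a point): Midway between the two fixed lugs on the axis of their 13 mm holes: in the box's frame x = -97, y = 0, z = 74 mm (32 mm before the front wall). Axes as the box's: the holes run along y. Lugs 8 mm thick, centred at y = -16 and +16 mm, outer faces at -20 and +20; hole edges on the -y sides chamfered 1.5 mm.
- lid (a joint): Lid angle, rad: 0 = shut, grows as it opens, stop at 1.75; starts at 1.45 to 1.7. Hinge line along the box's y at x = +65, z = 56 mm in its frame (top of the rear wall). Stiff hinge (0.26 N m): the lid stays where left; push it with 2 to 4 N near its edge. The lid is a plate 130 x 170 x 10 mm; shut, its top is 66 mm above the table.
- lid_edge (a point): Middle of the lid's free edge, on its outer (upper) face, 130 mm from the hinge; moves with the lid. From this edge's middle a steel tongue stands out 47 mm, 14 mm thick (along y), 33 mm high from the level of the lid's underside; shut, it sits between the fixed lugs and its 14 mm hole lines up with theirs only with the lid fully down.
- pin: The wooden locking pin, 103 mm long, lying on the table: a square handle 16 by 16 by 45 mm, then a round shank of 10 mm diameter and 58 mm length with a tapered tip. Origin mid-length on the underside of the handle; x along the pin, from handle to tip; the axis is 8 mm above the origin. The handle cannot pass the holes. About 30 g.
- pin_tip (a point): End of the pin's shank, on its axis, 51.5 mm from the body's origin along +x and 8 mm up.
- pin_handle (a point): Centre of the pin's square handle, 29 mm from the body's origin along -x and 8 mm up; 22.5 mm from the shoulder where the shank begins.
- bottle: Bystander: white plastic bottle with a black cap, 66 mm in diameter, 190 mm tall, standing. Origin at the centre of its foot.
- cup: Bystander: blue plastic cup, 76 mm across the rim, 90 mm tall, holding a thin brush that reaches 170 mm high. Origin at the centre of its foot.
- big_slice: Bystander: large bare wood slice, 110 mm in diameter, 28 mm thick, lying flat. Origin at the centre of its underside.
Not all that is in view belongs to the job. There is more than one size of the case; the job needs the largest.

How it is judged:
On the way, in this order (a step that is already met when the one before it is completed fails the run):
1. the slice lies flat on the box's floor, painted side up, let go (x of slice in the frame of case_floor between -0.035 and 0.035 m and y of slice in the frame of case_floor between -0.055 and 0.055 m and z of slice in the frame of case_floor between -0.004 and 0.006 m and angle between slice's own z axis and vertical below 0.15 rad and contact force between the fingers and slice below 0.1 N), for 0.2 s.
2. the lid is fully shut over the slice (x of slice in the frame of case_floor between -0.035 and 0.035 m and y of slice in the frame of case_floor between -0.055 and 0.055 m and z of slice in the frame of case_floor between -0.004 and 0.006 m and angle between slice's own z axis and vertical below 0.15 rad and value of joint lid below 0.025 rad), for 0.2 s.
At the end, for the whole second after the job is handed in: Slice flat on the box's floor, painted side up (tilt < 0.15 rad); lid shut (< 0.025 rad); pin through all three lugs from either side, in line within 0.15 rad, tip within 8 mm of the hole axis and at least 28 mm past the middle (handle within 10 mm of the lug); pin and slice at rest (all of step 2 and x of pin_tip in the frame of case_eye between -0.008 and 0.008 m and z of pin_tip in the frame of case_eye between -0.008 and 0.008 m and angle between the x axis of pin and the y axis of case_eye, either way round below 0.15 rad and (y of pin_tip in the frame of case_eye above 0.028 m or y of pin_tip in the frame of case_eye below -0.028 m) and y of pin_handle in the frame of case_eye between -0.056 and 0.056 m and linear speed of each of pin, slice below 0.02 m/s); the robot touches nothing.
It fails at once if the lid is slammed (closing faster than 2.5 rad/s) (velocity of joint lid below -2.5 rad/s).
It fails at once if the bottle is disturbed (moved over 30 mm or tipped) (distance of bottle from where it was at the start of the episode above 0.03 m or angle between bottle's own z axis and vertical above 0.5 rad).
It fails at once if the brush cup is disturbed (moved over 30 mm or tipped) (distance of cup from where it was at the start of the episode above 0.03 m or angle between cup's own z axis and vertical above 0.5 rad).
It fails at once if the large slice is disturbed (moved over 30 mm or tipped) (distance of big_slice from where it was at the start of the episode above 0.03 m or angle between big_slice's own z axis and vertical above 0.5 rad).
It also fails if it takes over 72 s, if anything falls off the work surface, if the arm or the gripper's body presses on something with over 40 N, if the wrist force passes 120 N, or if a joint passes its speed limit or range.

## Robot

A 7-joint arm with a two-finger parallel gripper is mounted at the origin on the work surface. World frame = base frame: x ahead of the robot, y to its left, z up, the work surface at z = 0. Lengths are in m, angles in rad, forces in N, time in s.
With the tool pointing down it reaches from about 0.425 to 0.875 m from the base axis. Payload 9.9 kg.
Tool frame: the origin (TCP) lies midway between the tips of the shut fingers; the grasp point (between the pads) lies 19 mm behind it; z points along the fingers, y is the line along which they close (so a half turn about z gives the same grasp; the last joint's range is limited). The gripper opens to 85 mm and grips with 20 to 120 N. Pads are 22 mm wide; open, the fingers measure 114 mm over their backs; the gripper's body (76 mm by 85 mm) begins 54 mm behind the grasp point. The pads swing forward as they close: fully open they stand 13 mm farther back than shut.
Start: joints at [-1.197, 0.576, 0.025, 1.437, -0.015, 1.129, -0.057], TCP at [0.298, 0.605, 0.231] pointing down, gripper open.
Joint ranges: [-2.76, 2.76], [-0.34, 2.15], [-1.52, 1.57], [0.19, 2.46], [-1.09, 4.23], [0.17, 1.99], [-2.82, 2.82]. Speed limits (rad/s): [2.22, 2.22, 3.01, 3.01, 3.14, 3.14, 3.14].

## Interface

Orientations are given as a 3x3 rotation matrix whose columns are the frame's x, y, z axes.
In Python, from station import bot gives the robot as it stands.
- The arm moves only by the shell command python3 -m handwheel 'ROWS' [FORCE]. ROWS is JSON, a list of rows, each a list of 5 numbers: the closure, from -1 (fully open) to 1 (shut), then the shift along the tool's x, y, z each as a share of 0.3 m, from -1 to 1, then the turn about the tool's z as a share of 45 degrees, from -1 to 1. A call has 1 to 5 rows; each row is the pose to reach, as a shift and turn from the pose commanded when the call began, along the tool's axes at that moment; what a row does not reach only later rows make up. A row lasts 1/12 s, in which the tool goes at most 41.7 mm and 7.16 degrees, less where a joint would pass 70% of its speed; a pose out of reach is approached as far as the arm can. A call with a number of a shift or a turn outside -1 to 1 is refused whole. A call with a gripper value outside its range is refused whole. The fingers move at their own pace and stop on an object; FORCE is the grip in N (left out, the last holds). Time passes only in rows, so rows that repeat a pose let the fingers close. It gives the time, the measured TCP pose, the force, the opening and the grip force at its end, in the units of the state.
- bot.read_state(): the state, without advancing time (a new reading comes with each control period).
- bot.read_camera(name): name is "side" or "top" or "wrist"; returns a dict with "img" (384x512x3 uint8, red, green, blue), "fx", "fy", "cx", "cy" (pixels), "R" (3x3) and "t" (3): a world point X has camera coordinates R X + t; the wrist camera has in their place "hand_eye" (4x4, takes a point from camera to tool coordinates, whose origin is the TCP and whose axes are the flange's). Camera axes: x right, y down, z forward; pixel columns grow to the right and rows downward; lengths in m; the calibration is good to about 2 mm. A picture is of the moment at which its call begins: read the wrist's pose just before it. There is no depth.
- bot.hand_in(): hands the job in; it is judged then, once.
The state is a dict: "time_s": time; "qpos": joint angles; "joint_velocities": joint speeds; "effort": joint torques, N m; "eef_pos": TCP position; "tool_rot": TCP orientation; "ft_force": force on the tool from outside, world axes, zero at the start; "torque": the same for the moment, N m; "gripper_width": finger opening in m; "grasp_force": force on a finger pad.
Only numpy, scipy, OpenCV 4.12 (cv2) and the standard library are available. Lean on these libraries where they do the work, as an engineer would, in place of code of your own. Each camera call takes 0.05 s, during which the arm holds its last target. There are 200 camera calls.

## Working session

There is one attempt and no reset: what is moved stays moved. The work goes in short steps, Python scripts to look and compute and a shell command to move; the robot and the scene stay as the last step left them, time stands still between calls to the robot, and variables do not carry over. Pictures are saved under pics/ and viewed, at most 12 in all, crops included, and the job is handed in when it is done.

```bash
mkdir -p pics; ls; python3 - <<'E'
from station import bot
import cv2,numpy as np
s=bot.read_state()
print(s['time_s'],s['eef_pos'],np.round(s['tool_rot'],3).tolist(),s['gripper_width'])
ims=[]
for n in ['top','side','wrist']:
    c=bot.read_camera(n); cv2.imwrite(f'pics/{n}0.png',c['img'][:,:,::-1])
    print(n,{k:(np.round(v,4).tolist() if k!='img' else 0) for k,v in c.items()})
    ims.append(c['img'][:,:,::-1])
a=np.vstack(ims[:2]); cv2.imwrite('pics/a.png',cv2.resize(a,(400,600)))
E
```

```text
pics
0.0 [0.29810537 0.60510837 0.23046286] [[-0.897, 0.442, -0.001], [0.442, 0.897, -0.001], [-0.0, -0.002, -1.0]] 0.08525118783064906
top {'img': 0, 'fx': 373.5736, 'fy': 373.5736, 'cx': 257.2013, 'cy': 193.5946, 'R': [[0.0054, -0.9999, 0.0093], [-0.9969, -0.0061, -0.0783], [0.0783, -0.0089, -0.9969]], 't': [0.0076, 0.6029, 0.9692]}
side {'img': 0, 'fx': 471.7263, 'fy': 471.7263, 'cx': 252.5875, 'cy': 186.1457, 'R': [[0.8816, -0.4719, 0.0085], [-0.3124, -0.597, -0.7389], [0.3537, 0.6488, -0.6738]], 't': [-0.5273, 0.2615, 1.0448]}
wrist {'img': 0, 'fx': 288.6635, 'fy': 288.6635, 'cx': 253.8668, 'cy': 193.2651, 'hand_eye': [[0.0013, -0.9586, -0.2849, 0.072], [1.0, 0.0014, -0.0001, -0.0004], [0.0005, -0.2849, 0.9586, -0.1425], [0.0, 0.0, 0.0, 1.0]]}
```

View pics/top0.png

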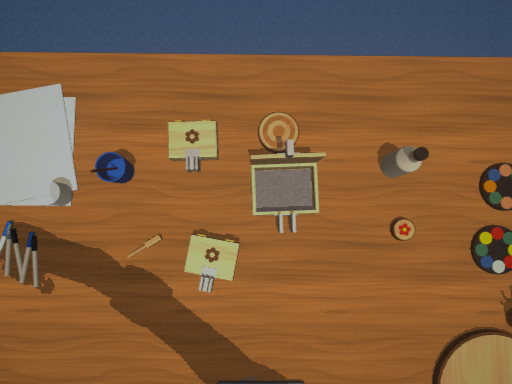

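View pics/side0.png

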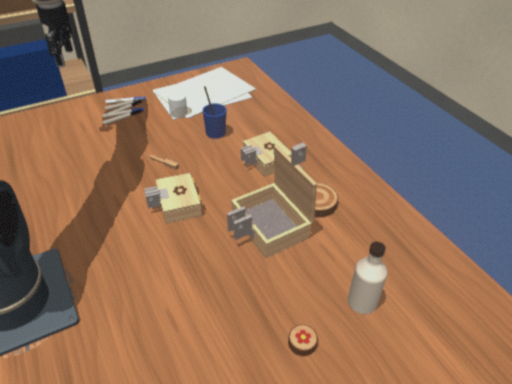

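The top view shows the open box at (285,188), the slice at (404,229) and the pin at (145,246) with its handle to the upper right. The bottle is at (408,160), the cup at (114,168) and the big slice at (278,132). There are three candidate cases: the open one at (285,188) and shut ones at (193,140) and (212,258). The open one is the largest and the only open one, so it fits. I'll confirm it in a crop and measure.

```bash
cat > h.py <<'E'
from station import bot
import cv2,numpy as np
def ray(c,u,v,z,T=None):
    """pixel -> world point on plane z"""
    d=np.array([(u-c['cx'])/c['fx'],(v-c['cy'])/c['fy'],1.])
    if 'R' in c:
        R=np.array(c['R']);o=-R.T@np.array(c['t']);w=R.T@d
    else:
        H=np.array(c['hand_eye']);s=T;Rt=np.array(s['tool_rot'])
        o=Rt@H[:3,3]+s['eef_pos'];w=Rt@H[:3,:3]@d
    return o+w*(z-o[2])/w[2]
def proj(c,X,T=None):
    X=np.array(X,float)
    if 'R' in c: p=np.array(c['R'])@X+c['t']
    else:
        H=np.array(c['hand_eye']);p=H[:3,:3].T@(np.array(T['tool_rot']).T@(X-T['eef_pos'])-H[:3,3])
    return np.array([c['fx']*p[0]/p[2]+c['cx'],c['fy']*p[1]/p[2]+c['cy']])
def togo(target,yaw=None):
    """shares for a move; yaw = desired world direction (rad) of tool y (mod pi)"""
    s=bot.read_state();R=np.array(s['tool_rot'])
    d=R.T@(np.array(target)-s['eef_pos'])/0.3
    out=list(np.round(d,3))
    if yaw is not None:
        a=np.arctan2(R[1,1],R[0,1]); e=(yaw-a+np.pi/2)%np.pi-np.pi/2
        out.append(round(float(-e/np.radians(45)),3))  # tool z is down
    return [float(x) for x in out], np.round(s['eef_pos'],4), np.round(s['qpos'],2)
def cam(n):
    s=bot.read_state();return bot.read_camera(n),s
E
python3 - <<'E'
from h import *
c=bot.read_camera('top');im=c['img'];
cv2.imwrite('pics/crop1.png',cv2.resize(im[110:300,100:440,::-1],None,fx=2.3,fy=2.3,interpolation=cv2.INTER_CUBIC))
hsv=cv2.cvtColor(im,cv2.COLOR_RGB2HSV)
for n,(x0,y0,x1,y1) in dict(slice=(385,210,425,250),pin=(115,230,170,265),case=(240,140,335,240)).items():
    r=hsv[y0:y1,x0:x1]; print(n,[np.median(r[...,k]) for k in range(3)])
r=hsv[225:270,118:168]
print('hsv pin handle',hsv[241,153],hsv[250,140],'table',hsv[235,125],'slice face',hsv[222,404],'bark',hsv[239,404],'rim',hsv[213,285],hsv[190,254],'floor',hsv[190,285],'lug',hsv[222,281],hsv[148,290])
s=bot.read_camera('side')
for k,v in dict(c=c,s=s).items():
    for z in (0,): print(ray(v,*( (404,229) if k=='c' else (303,340)),.024))
E
```

```text
slice [np.float64(14.0), np.float64(176.0), np.float64(149.0)]
pin [np.float64(14.0), np.float64(176.0), np.float64(150.0)]
case [np.float64(14.0), np.float64(156.0), np.float64(147.0)]
hsv pin handle [ 19 133 177] [ 16 142 171] table [ 14 177 154] slice face [ 17 142 176] bark [ 19 131 158] rim [ 33  83 181] [ 31  81 174] floor [ 10  34 114] lug [ 32  19 177] [ 22  26 178]
[ 0.5111701  -0.37791915  0.024     ]
[ 0.50936806 -0.38290455  0.024     ]
```

View pics/crop1.png

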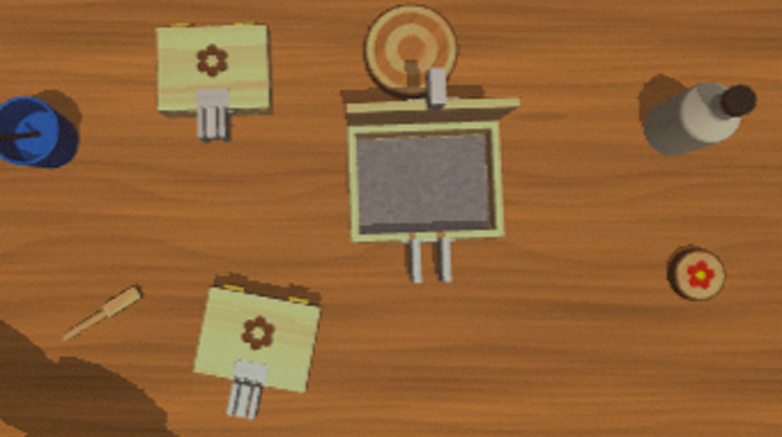

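The crop confirms it: the open box at (425,185) is about 150 px wide, against about 113 px for the shut ones. The pin's handle is at (123,300) and its tip at (65,338). Next I'll measure all of these with masks.

```bash
python3 - <<'E'
from h import *
def blobs(m,c,z,lab,amin=20):
    m=cv2.morphologyEx(m.astype(np.uint8),cv2.MORPH_OPEN,np.ones((2,2)))
    for k in cv2.findContours(m,cv2.RETR_EXTERNAL,cv2.CHAIN_APPROX_NONE)[0]:
        if cv2.contourArea(k)<amin: continue
        r=cv2.minAreaRect(k); P=[ray(c,*p,z)[:2] for p in cv2.boxPoints(r)]
        P=np.array(P); print(lab,np.round(r[0],1),'ctr',np.round(P.mean(0),4),'sides',np.round(np.linalg.norm(P-np.roll(P,1,0),axis=1),3)[:2],'ang',np.round(np.degrees(np.arctan2(*(P[1]-P[0])[::-1])),1),np.round(np.degrees(np.arctan2(*(P[2]-P[1])[::-1])),1))
c=bot.read_camera('top');h=cv2.cvtColor(c['img'],cv2.COLOR_RGB2HSV).astype(int)
def win(m,x0,y0,x1,y1):
    o=np.zeros(m.shape,bool);o[y0:y1,x0:x1]=m[y0:y1,x0:x1];return o
H,S,V=h[...,0],h[...,1],h[...,2]
blobs(win(((S<155)&(V>165))|((H<8)|(H>165)) ,388,212,422,246),c,.024,'slice')
blobs(win((S<155)&(V>150),118,228,168,265),c,.008,'pin',8)
blobs(win((H>25)&(S<110)&(S>60)&(V>150),244,160,325,220),c,.056,'rim')
blobs(win((S<45)&(V>150),270,214,305,240),c,.089,'lug')
blobs(win((S<45)&(V>150),280,135,300,158),c,.17,'tongue')
# side view
c=bot.read_camera('side');h=cv2.cvtColor(c['img'],cv2.COLOR_RGB2HSV).astype(int);H,S,V=h[...,0],h[...,1],h[...,2]
print(h[160,170],h[162,158],h[340,290])
blobs(win((S<155)&(V>165)|((H<8)|(H>165)),286,322,320,356),c,.024,'slice s')
blobs(win((S<150)&(V>140),146,150,184,172),c,.008,'pin s',8)
E
```

```text
slice [405. 230.] ctr [ 0.5086 -0.3805] sides [0.047 0.048] ang -89.7 178.4
pin [143.9 247.5] ctr [0.4584 0.3117] sides [0.015 0.1  ] ang -58.5 -147.8
rim [285.6 189.5] ctr [ 0.6117 -0.0618] sides [0.129 0.17 ] ang -87.6 -178.5
lug [295.  223.5] ctr [ 0.5242 -0.0821] sides [0.042 0.005] ang -89.7 179.8
lug [282. 224.] ctr [ 0.5228 -0.0499] sides [0.044 0.005] ang -89.7 180.0
tongue [291. 148.] ctr [ 0.6965 -0.0644] sides [0.032 0.014] ang -89.6 179.9
[ 14 122 203] [ 12 140 171] [ 15 119 152]
slice s [316.5 352.5] ctr [ 0.5184 -0.4185] sides [0.015 0.014] ang -27.9 -124.2
slice s [289.4 351.2] ctr [ 0.4721 -0.3906] sides [0.027 0.008] ang 4.2 -91.6
slice s [303.5 336.5] ctr [ 0.5149 -0.3762] sides [0.061 0.069] ang -27.9 -124.2
pin s [165.5 161.5] ctr [0.4684 0.3072] sides [0.1   0.113] ang -27.5 -112.0
```

```bash
python3 -m handwheel '[[-1,-0.7,-0.14,0,-0.635],[-1,-0.7,-0.14,0,-0.635],[-1,-0.7,-0.14,0,-0.635],[-1,-0.7,-0.14,0,-0.635],[-1,-0.7,-0.14,0,-0.635]]' 40
python3 -c "
from h import *
print(togo([.53,.15,.23],np.radians(92.4)));print(togo([.51,-.379,.23],np.radians(92.4)))"
```

```text
time_s: 0.77
eef_pos: [0.465, 0.4771, 0.2314]
tool_rot: [[-0.999, -0.049, 0.0], [-0.049, 0.999, 0.0], [-0.0, 0.0, -1.0]]
ft_force: [0.7, 0.6, -1.1]
gripper_width: 0.0856
grasp_force: 0.0
([-0.163, -1.099, 0.005, 0.009], array([0.465 , 0.4771, 0.2314]), array([-0.81,  0.56, -0.1 ,  1.46,  0.06,  1.12,  0.7 ]))
([-0.01, -2.857, 0.005, 0.009], array([0.465 , 0.4771, 0.2314]), array([-0.81,  0.56, -0.1 ,  1.46,  0.06,  1.12,  0.7 ]))
```

```bash
python3 -m handwheel '[[-1,-0.12,-0.69,0,0],[-1,-0.12,-0.69,0,0],[-1,-0.12,-0.69,0,0],[-1,-0.12,-0.69,0,0],[-1,-0.12,-0.69,0,0]]' >/dev/null
python3 -m handwheel '[[-1,-0.07,-0.69,0,0],[-1,-0.07,-0.69,0,0],[-1,-0.07,-0.69,0,0],[-1,-0.07,-0.69,0,0],[-1,-0.07,-0.69,0,0]]' >/dev/null
python3 -m handwheel '[[-1,0.0,-0.69,0,0],[-1,0,-0.69,0,0],[-1,0,-0.69,0,0],[-1,0,-0.69,0,0],[-1,0,-0.69,0,0]]'
python3 -c "
from h import *
print(togo([.511,-.379,.15],np.radians(92.4)))"
```

```text
time_s: 2.02
eef_pos: [0.5452, -0.1402, 0.2316]
tool_rot: [[-0.999, -0.041, 0.001], [-0.041, 0.999, -0.0], [-0.001, -0.0, -1.0]]
ft_force: [0.9, -0.4, 0.6]
gripper_width: 0.0857
grasp_force: 0.0
([0.146, -0.791, 0.272, -0.002], array([ 0.5452, -0.1402,  0.2316]), array([ 0.17,  0.41, -0.  ,  1.74,  0.  ,  0.99,  1.78]))
```

```bash
python3 -m handwheel '[[-1,0.146,-0.69,0,0],[-1,0.146,-0.69,0,0],[-1,0.146,-0.69,0,0],[-1,0.146,-0.69,0,0],[-1,0.146,-0.69,0,0]]' >/dev/null
python3 -m handwheel '[[-1,0,-0.1,0.27,0],[-1,0,-0.1,0.27,0],[-1,0,-0.1,0.27,0],[-1,0,-0.1,0.27,0]]'
python3 - <<'E'
from h import *
c,s=cam('wrist');im=c['img'];h=cv2.cvtColor(im,cv2.COLOR_RGB2HSV)
p=proj(c,[.511,-.379,.024],s);print(p)
x,y=p.astype(int);g=cv2.cvtColor(im,cv2.COLOR_RGB2BGR)
m=((h[...,0]<8)|(h[...,0]>170))&(h[...,1]>170)&(h[...,2]>120)
k=max(cv2.findContours(m.astype(np.uint8),0,2)[0],key=cv2.contourArea);r=cv2.minAreaRect(k);print('flower',r,ray(c,*r[0],.024,s))
m=((h[...,1]<155)&(h[...,2]>165))|m
m=cv2.morphologyEx(m.astype(np.uint8),cv2.MORPH_CLOSE,np.ones((3,3)))
for k in cv2.findContours(m,0,2)[0]:
  if cv2.contourArea(k)>300:
    (a,b),R=cv2.minEnclosingCircle(k);print('face',a,b,R,ray(c,a,b,.024,s),ray(c,a+R,b,.024,s))
cv2.imwrite('pics/w1.png',g)
E
```

```text
time_s: 2.77
eef_pos: [0.5105, -0.373, 0.1482]
tool_rot: [[-0.999, -0.04, -0.004], [-0.04, 0.999, 0.003], [0.004, 0.003, -1.0]]
ft_force: [1.1, 0.8, 1.2]
gripper_width: 0.0854
grasp_force: 0.0
[247.77478419 187.12496603]
flower ((248.0, 189.0), (32.0, 32.0), 90.0) [ 0.51285321 -0.37871903  0.024     ]
face 507.0 289.0 37.2156867980957 [ 0.61269825 -0.09787368  0.024     ] [ 0.61114129 -0.05795044  0.024     ]
face 248.9819793701172 188.37274169921875 28.362098693847656 [ 0.51219182 -0.37780008  0.024     ] [ 0.51110111 -0.35061729  0.024     ]
```

View pics/w1.png

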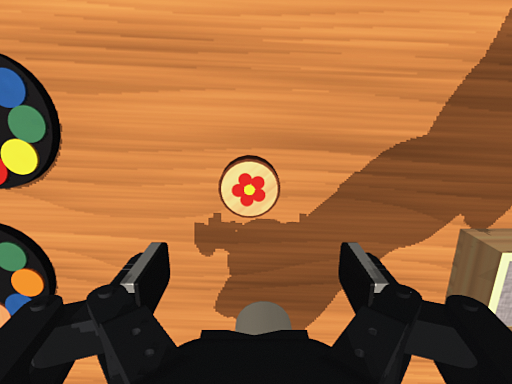

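The flower is at (248,189), which gives (0.5125,-0.378) at z=0.024. That agrees with the top view, so I'll go down and grip.

```bash
python3 -m handwheel '[[-1,-0.007,-0.018,0.25,0],[-1,-0.007,-0.018,0.4,0],[-1,-0.007,-0.018,0.49,0],[-1,-0.007,-0.018,0.49,0],[-0.3,-0.007,-0.018,0.49,0]]' 40
python3 -m handwheel '[[1,0,0,0,0],[1,0,0,0,0],[1,0,0,0,0],[1,0,0,0,0],[1,0,0,0,0]]' 40
```

```text
time_s: 3.23
eef_pos: [0.514, -0.3759, 0.001]
tool_rot: [[-0.999, -0.043, -0.003], [-0.043, 0.999, 0.003], [0.003, 0.003, -1.0]]
ft_force: [-0.6, 1.3, -0.4]
gripper_width: 0.0755
grasp_force: 0.0
time_s: 3.65
eef_pos: [0.516, -0.3793, 0.0062]
tool_rot: [[-0.999, -0.041, 0.004], [-0.041, 0.999, -0.002], [-0.004, -0.002, -1.0]]
ft_force: [-0.4, 1.7, 10.3]
gripper_width: 0.058
grasp_force: 43.9
```

```bash
python3 -m handwheel '[[1,0,0,-0.1,0],[1,0,0,-0.3,0],[1,0,0,-0.5,0],[1,0,0,-0.5,0],[1,0,0,-0.5,0]]'
python3 - <<'E'
from h import *
c,s=cam('wrist')
cv2.imwrite('pics/w2.png',c['img'][:,:,::-1])
# refine the case from here/top
a=np.radians(2.4);x=np.array([np.cos(a),np.sin(a)]);y=np.array([-x[1],x[0]])
o=np.array([.6117,-.0618])
t=o-.012*x;print(t)
print(togo([*t,.15],np.radians(92.4)))
E
```

```text
time_s: 4.07
eef_pos: [0.5177, -0.3812, 0.1628]
tool_rot: [[-0.999, -0.04, 0.012], [-0.04, 0.999, -0.008], [-0.011, -0.008, -1.0]]
ft_force: [0.8, -1.3, -0.9]
gripper_width: 0.0582
grasp_force: 43.7
[ 0.59971053 -0.06230251]
([-0.32, 1.048, 0.027, -0.002], array([ 0.5166, -0.3803,  0.1593]), array([ 0.54,  0.59,  0.03,  1.63, -0.02,  0.91,  2.19]))
```

View pics/w2.png

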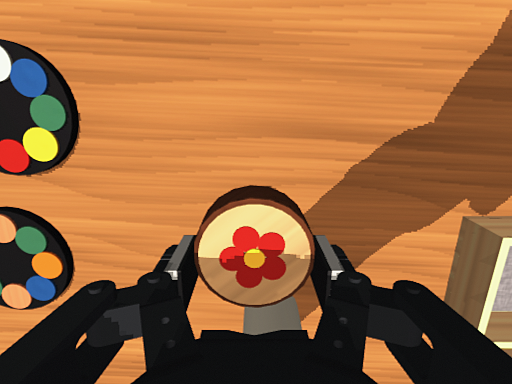

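The disc is held square, with the flower at (253,257). I'm carrying it to the box.

```bash
python3 -m handwheel '[[1,-0.16,0.6,0,0],[1,-0.16,0.6,0,0],[1,-0.16,0.6,0,0],[1,-0.16,0.6,0,0],[1,-0.16,0.6,0,0]]' >/dev/null
python3 -m handwheel '[[1,-0.16,0.45,0,0],[1,-0.16,0.45,0,0],[1,-0.16,0.45,0,0],[1,-0.16,0.45,0,0],[1,-0.16,0.45,0,0]]'
python3 - <<'E'
from h import *
c,s=cam('wrist');print(togo([.5997,-.0623,.0155],np.radians(92.4)))
cv2.imwrite('pics/w3.png',c['img'][:,:,::-1])
E
```

```text
time_s: 4.95
eef_pos: [0.5985, -0.0526, 0.1531]
tool_rot: [[-0.999, -0.049, 0.001], [-0.049, 0.999, 0.003], [-0.001, 0.003, -1.0]]
ft_force: [0.5, -0.3, -0.5]
gripper_width: 0.0582
grasp_force: 43.7
([-0.006, -0.021, 0.458, 0.005], array([ 0.5977, -0.0564,  0.153 ]), array([-0.  ,  0.54,  0.03,  1.74, -0.02,  0.86,  1.65]))
```

View pics/w3.png

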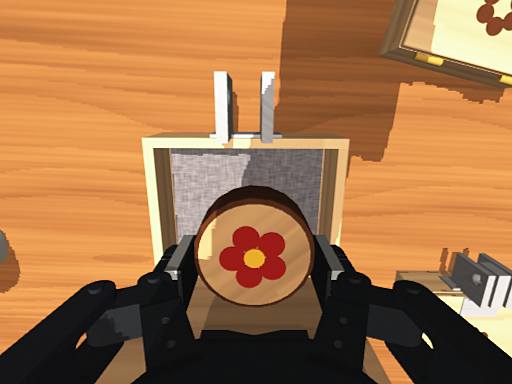

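The held disc at (253,258) sits between the side rims (150 and 345), behind the lugs at (222,105) and (268,105). I'll lower it and release.

```bash
python3 -m handwheel '[[1,0,-0.013,0.12,0],[1,0,-0.013,0.24,0],[1,0,-0.013,0.36,0],[1,0,-0.013,0.42,0],[1,0,-0.013,0.455,0]]'
python3 -m handwheel '[[1,0,0,0.0,0],[1,0,0,0.0,0],[0.1,0,0,0,0],[-0.6,0,0,0,0],[-0.6,0,0,0,0]]'
python3 -m handwheel '[[-0.6,0,0,0,0],[-0.6,0,0,0,0],[-0.6,0,0,0,0],[-0.6,0,0,0,0]]'
```

```text
time_s: 5.42
eef_pos: [0.5952, -0.0654, 0.014]
tool_rot: [[-0.999, -0.039, -0.004], [-0.039, 0.999, -0.001], [0.004, -0.001, -1.0]]
ft_force: [-2.6, -0.9, 23.2]
gripper_width: 0.0584
grasp_force: 47.3
time_s: 5.83
eef_pos: [0.5982, -0.064, 0.0179]
tool_rot: [[-0.999, -0.041, 0.002], [-0.041, 0.999, -0.0], [-0.002, -0.0, -1.0]]
ft_force: [-0.5, 0.1, -0.4]
gripper_width: 0.0682
grasp_force: 0.0
time_s: 6.17
eef_pos: [0.5975, -0.0637, 0.0169]
tool_rot: [[-0.999, -0.041, 0.0], [-0.041, 0.999, -0.0], [-0.0, -0.0, -1.0]]
ft_force: [-0.0, 0.6, 0.6]
gripper_width: 0.0681
grasp_force: 0.0
```

```bash
python3 -m handwheel '[[-0.6,0,0,-0.1,0],[-0.6,0,0,-0.25,0],[-0.6,0,0,-0.4,0],[-0.6,0,0,-0.55,0],[-0.6,0,0,-0.55,0]]' >/dev/null
python3 -m handwheel '[[1,0.1,0,-0.15,0],[1,0.1,0,-0.3,0],[1,0.1,0,-0.35,0],[1,0.1,0,-0.35,0],[1,0.1,0,-0.35,0]]'
python3 - <<'E'
from h import *
o=np.array([.6117,-.0618]);a=np.radians(2.4);X=np.array([np.cos(a),np.sin(a)]);Y=np.array([-X[1],X[0]])
c,s=cam('wrist');im=c['img'];h=cv2.cvtColor(im,cv2.COLOR_RGB2HSV)
cv2.imwrite('pics/w4.png',im[:,:,::-1])
m=((h[...,0]<8)|(h[...,0]>170))&(h[...,1]>170)&(h[...,2]>90)
k=max(cv2.findContours(m.astype(np.uint8),0,2)[0],key=cv2.contourArea);r=cv2.minAreaRect(k)
p=ray(c,*r[0],.032,s)[:2];print('flower',r,p,'in case',(p-o)@X,(p-o)@Y)
print(togo([*(o+.14*X+.05*Y),.29],np.radians(92.4)))
c=bot.read_camera('top');im=c['img'];cv2.imwrite('pics/t2.png',cv2.resize(im[100:260,220:360,::-1],None,fx=3.7,fy=3.7,interpolation=cv2.INTER_CUBIC))
E
```

```text
time_s: 7.0
eef_pos: [0.5682, -0.0651, 0.2887]
tool_rot: [[-0.999, -0.041, 0.004], [-0.041, 0.999, -0.0], [-0.004, -0.0, -1.0]]
ft_force: [0.1, 0.7, -0.2]
gripper_width: 0.0079
grasp_force: 0.0
flower ((254.25003051757812, 178.25001525878906), (21.92030906677246, 21.21320343017578), 45.0) [ 0.59329459 -0.06416814] in case -0.018488428306651816 -0.0015953214889296951
([-0.614, 0.172, -0.009, -0.001], array([ 0.5675, -0.065 ,  0.287 ]), array([ 0.  ,  0.37,  0.04,  1.63, -0.02,  1.13,  1.66]))
```

View pics/w4.png

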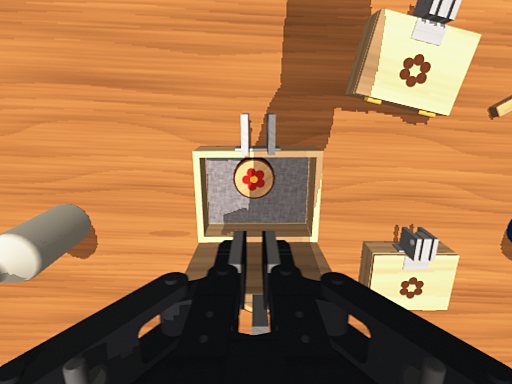

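The slice lies in the box, flower at (254,178), 18 mm in front of centre and within limits. Next I'll take the shut fingers over and behind the lid, off to the +y side of the tongue.

```bash
python3 -m handwheel '[[1,-0.1,0.17,-0.01,0],[1,-0.24,0.17,-0.01,0],[1,-0.38,0.17,-0.01,0],[1,-0.5,0.17,-0.01,0],[1,-0.614,0.17,-0.01,0]]' 
python3 -m handwheel '[[1,0,0,0,0],[1,0,0,0,0]]'
python3 - <<'E'
from h import *
o=np.array([.6117,-.0618]);a=np.radians(2.4);X=np.array([np.cos(a),np.sin(a)]);Y=np.array([-X[1],X[0]])
print(togo([*(o+.135*X+.05*Y),.155],np.radians(92.4)))
c,s=cam('wrist')
for p in [(193,152),(323,151),(197,242),(320,242)]: pass
c,s=cam('side');cv2.imwrite('pics/s2.png',cv2.resize(c['img'][60:280,180:420,::-1],None,fx=2.5,fy=2.5))
E
```

```text
time_s: 7.52
eef_pos: [0.7508, -0.0054, 0.2876]
tool_rot: [[-0.999, -0.042, -0.003], [-0.042, 0.999, 0.0], [0.003, 0.0, -1.0]]
ft_force: [0.6, 0.1, 0.2]
gripper_width: -0.0001
grasp_force: 0.0
time_s: 7.68
eef_pos: [0.7502, -0.0061, 0.2845]
tool_rot: [[-0.999, -0.042, -0.006], [-0.042, 0.999, -0.0], [0.006, 0.0, -1.0]]
ft_force: [-0.6, 0.4, 0.5]
gripper_width: 0.0
grasp_force: 0.0
([0.017, 0.0, 0.432, -0.0], array([ 0.7502, -0.0061,  0.2845]), array([-0.07,  0.68,  0.04,  1.1 , -0.02,  1.37,  1.58]))
```

View pics/s2.png

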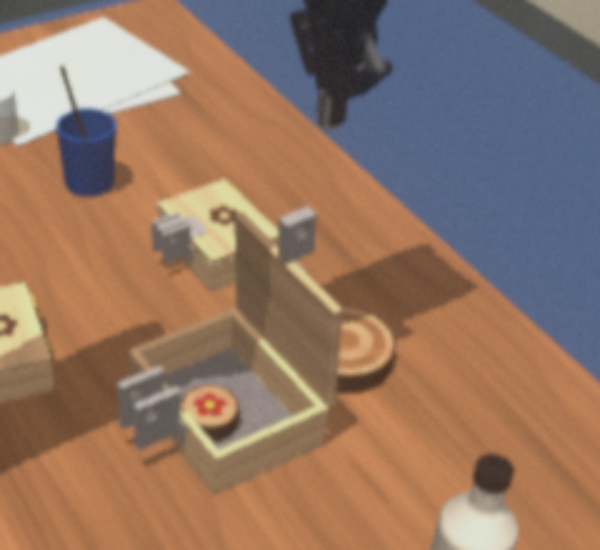

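The lid stands near vertical with the tongue at (297,235), and the gripper is behind it at (330,110). Going down.

```bash
python3 -m handwheel '[[1,0.015,0,0.1,0],[1,0.015,0,0.2,0],[1,0.015,0,0.3,0],[1,0.015,0,0.4,0],[1,0.015,0,0.43,0]]' 
python3 -m handwheel '[[1,0.03,0,0,0],[1,0.06,0,0,0],[1,0.09,0,0,0],[1,0.11,0,0,0],[1,0.13,0,0,0]]'
python3 - <<'E'
from h import *
o=np.array([.6117,-.0618]);a=np.radians(2.4);X=np.array([np.cos(a),np.sin(a)]);Y=np.array([-X[1],X[0]])
s=bot.read_state();e=s['eef_pos'];print(e,s['ft_force'],(e[:2]-o)@X,(e[:2]-o)@Y)
# path in case x,z of TCP ; r=100
for th in np.arange(1.6,-.01,-.1):
    C=np.array([.065,.056])+.1*np.array([-np.cos(th),np.sin(th)])+.01*np.array([np.sin(th),np.cos(th)])+[.011,0]
    x0=(e[:2]-o)@X
    print(round(th,2),np.round(C,3),'share x,z',np.round((x0-C[0])/.3,3),np.round((e[2]-C[1])/.3,3))
E
```

```text
time_s: 8.2
eef_pos: [0.7413, -0.0069, 0.1569]
tool_rot: [[-0.999, -0.041, -0.006], [-0.041, 0.999, -0.0], [0.006, 0.0, -1.0]]
ft_force: [-0.9, 0.8, -0.2]
gripper_width: 0.0
grasp_force: 0.0
time_s: 8.62
eef_pos: [0.706, -0.0084, 0.1627]
tool_rot: [[-0.999, -0.041, 0.003], [-0.041, 0.999, 0.0], [-0.003, -0.0, -1.0]]
ft_force: [2.3, 0.6, 1.3]
gripper_width: -0.0004
grasp_force: 0.0
[ 0.70603158 -0.00843639  0.1627208 ] [2.2919875  0.56036073 1.28371343] 0.09648346813647694 0.04936660141668932
1.6 [0.089 0.156] share x,z 0.025 0.024
1.5 [0.079 0.156] share x,z 0.059 0.021
1.4 [0.069 0.156] share x,z 0.092 0.022
1.3 [0.059 0.155] share x,z 0.125 0.026
1.2 [0.049 0.153] share x,z 0.158 0.033
1.1 [0.04 0.15] share x,z 0.19 0.044
1.0 [0.03  0.146] share x,z 0.22 0.057
0.9 [0.022 0.141] share x,z 0.249 0.074
0.8 [0.014 0.135] share x,z 0.277 0.093
0.7 [0.006 0.128] share x,z 0.302 0.116
0.6 [-0.001  0.121] share x,z 0.325 0.14
0.5 [-0.007  0.113] share x,z 0.345 0.167
0.4 [-0.012  0.104] share x,z 0.362 0.195
0.3 [-0.017  0.095] share x,z 0.377 0.225
0.2 [-0.02   0.086] share x,z 0.388 0.257
0.1 [-0.023  0.076] share x,z 0.397 0.289
-0.0 [-0.024  0.066] share x,z 0.402 0.322
```

```bash
python3 -m handwheel '[[1,0.059,0.015,0.0,0],[1,0.092,0.015,0.005,0],[1,0.125,0.015,0.015,0],[1,0.158,0.01,0.02,0],[1,0.19,0.01,0.035,0]]' 
python3 -m handwheel '[[1,0.03,0,0.013,0],[1,0.059,0,0.03,0],[1,0.087,0,0.049,0],[1,0.112,0,0.072,0],[1,0.135,0,0.096,0]]'
```

```text
time_s: 9.03
eef_pos: [0.6492, -0.0075, 0.152]
tool_rot: [[-0.999, -0.041, 0.003], [-0.041, 0.999, 0.0], [-0.003, 0.0, -1.0]]
ft_force: [2.1, 0.2, 2.7]
gripper_width: -0.0002
grasp_force: 1.2
time_s: 9.45
eef_pos: [0.6084, -0.0093, 0.1226]
tool_rot: [[-0.999, -0.041, 0.002], [-0.041, 0.999, 0.0], [-0.002, 0.0, -1.0]]
ft_force: [1.9, 0.2, 1.2]
gripper_width: 0.0002
grasp_force: 0.8
```

```bash
python3 -m handwheel '[[1,0.02,0,0.027,0],[1,0.037,0,0.055,0],[1,0.052,0,0.085,0],[1,0.063,0,0.117,0],[1,0.072,0,0.149,0]]' 
python3 -m handwheel '[[1,0.004,0,0.02,0],[1,0.005,0,0.035,0],[1,0.005,0,0.045,0],[1,0.005,0,0.05,0],[1,0.005,0,0.05,0]]'
```

```text
time_s: 9.87
eef_pos: [0.5866, -0.0103, 0.0774]
tool_rot: [[-0.999, -0.041, 0.001], [-0.041, 0.999, -0.0], [-0.001, -0.0, -1.0]]
ft_force: [0.8, 0.5, 0.7]
gripper_width: 0.0
grasp_force: 0.7
time_s: 10.28
eef_pos: [0.5851, -0.0103, 0.0656]
tool_rot: [[-0.999, -0.04, 0.001], [-0.04, 0.999, 0.0], [-0.001, 0.0, -1.0]]
ft_force: [-16.5, 0.5, 46.2]
gripper_width: -0.0002
grasp_force: 23.3
```

The lid is down: the fingertip sits at z=0.0656 and the lid top should be at 0.066. Lifting, then over to the pin.

```bash
python3 -m handwheel '[[1,0,0,-0.1,0],[1,0,0.0,-0.25,0],[0,0,0.1,-0.38,0],[0,0.08,0.2,-0.38,0.2],[-0.2,0.15,0.35,-0.38,0.4]]' >/dev/null
python3 -m handwheel '[[-0.2,0.2,0.65,0,0.9],[-0.2,0.2,0.65,0,0.9],[-0.2,0.2,0.65,0,0.9],[-0.2,0.2,0.65,0,0.9],[-0.2,0.2,0.65,0,0.9]]' 
python3 - <<'E'
from h import *
print(togo([.4735,.287,.15],np.radians(31.5)))
c,s=cam('side');h=cv2.cvtColor(c['img'],cv2.COLOR_RGB2HSV)
cv2.imwrite('pics/s3.png',cv2.resize(c['img'][100:280,200:400,::-1],None,fx=3,fy=3))
E
```

```text
time_s: 11.12
eef_pos: [0.5221, 0.2902, 0.176]
tool_rot: [[-0.668, 0.744, 0.001], [0.744, 0.668, 0.001], [0.0, 0.001, -1.0]]
ft_force: [0.5, 0.4, -0.8]
gripper_width: 0.0516
grasp_force: 0.0
([0.1, -0.128, 0.087, 0.232], array([0.5221, 0.2902, 0.176 ]), array([-0.75,  0.53,  0.26,  1.73, -0.16,  0.9 ,  0.31]))
```

```bash
python3 -m handwheel '[[-0.2,0.1,-0.128,0.09,0.232],[-0.2,0.1,-0.128,0.09,0.232],[-0.2,0.1,-0.128,0.09,0.232],[-0.2,0.1,-0.128,0.09,0.232]]' 
python3 - <<'E'
from h import *
c,s=cam('wrist');im=c['img'];h=cv2.cvtColor(im,cv2.COLOR_RGB2HSV).astype(int)
p=proj(c,[.4735,.287,.008],s);print(p,s['eef_pos'])
cv2.imwrite('pics/w5.png',im[:,:,::-1])
side=cv2.imread('pics/s3.png')
cv2.imwrite('pics/w5b.png',np.hstack([cv2.resize(im[:,:,::-1],(440,330)),cv2.resize(side,(360,330))]))
print(h[int(p[1]),int(p[0])],h[100,100])
E
```

```text
time_s: 11.5
eef_pos: [0.4737, 0.2836, 0.1487]
tool_rot: [[-0.529, 0.849, -0.0], [0.849, 0.529, -0.0], [-0.0, -0.0, -1.0]]
ft_force: [0.6, -0.2, 0.4]
gripper_width: 0.0509
grasp_force: 0.0
[255.57977586 178.62488363] [0.47374388 0.28361397 0.14871539]
[ 15 136 207] [ 16 157 245]
```

View pics/w5b.png

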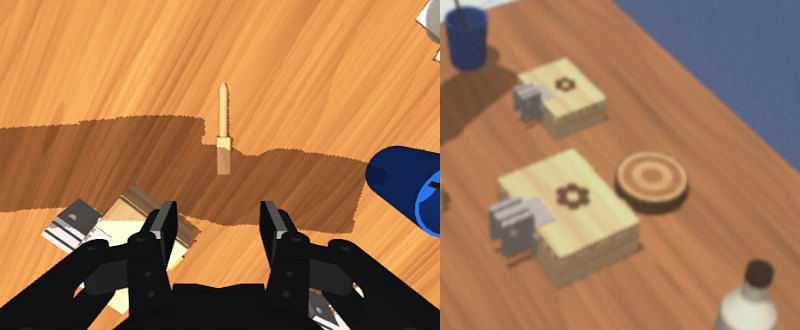

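The lid is shut in the side view. In the wrist view the pin's handle is centred near (260,183) full-size, its shank points straight up to (260,98), and a shut box corner is near (157,221).

```bash
python3 - <<'E'
from h import *
c,s=cam('wrist');im=c['img'];h=cv2.cvtColor(im,cv2.COLOR_RGB2HSV).astype(int)
R=np.array(s['tool_rot']);
def rel(p): return np.round(R.T@(p-s['eef_pos']),4)[:2]
for r in (105,125,145,165,172,180,188,195):
    row=h[r,235:285]; d=np.abs(im[r,235:285].astype(int)-im[r,235].astype(int)).sum(1)
    g=np.where((row[:,1]<150))[0]+235
    print(r,(g.min(),g.max(),len(g)) if len(g) else None)
for n,u,v,z in [('tip',260,97.5,.008),('shoulder',260,160,.014),('rear',260,203,.014),('corner',157,221,.045),('corner',157,221,.03)]:
    p=ray(c,u,v,z,s);print(n,np.round(p,4),'tool',rel(p))
E
```

```text
105 (np.int64(253), np.int64(262), 10)
125 (np.int64(253), np.int64(262), 10)
145 (np.int64(253), np.int64(262), 10)
165 (np.int64(251), np.int64(266), 16)
172 (np.int64(251), np.int64(266), 16)
180 (np.int64(251), np.int64(266), 16)
188 (np.int64(251), np.int64(266), 16)
195 (np.int64(251), np.int64(266), 16)
tip [0.4372 0.3552 0.008 ] tool [0.0807 0.0055]
shoulder [0.468  0.3062 0.014 ] tool [0.0229 0.0058]
rear [0.4915 0.2691 0.014 ] tool [-0.021   0.0062]
corner [0.4145 0.2127 0.045 ] tool [-0.0282 -0.0889]
corner [0.4131 0.2047 0.03  ] tool [-0.0343 -0.0944]
```

```bash
python3 -m handwheel '[[-0.2,0.003,0.016,0.12,0],[-0.2,0.003,0.016,0.24,0],[-0.2,0.003,0.016,0.36,0],[-0.2,0.003,0.016,0.45,0],[-0.2,0.003,0.016,0.478,0]]'
python3 -m handwheel '[[-0.2,0,0,0,0],[0.2,0,0,0,0],[0.6,0,0,0,0],[1,0,0,0,0],[1,0,0,0,0]]' 40
python3 -m handwheel '[[1,0,0,0,0],[1,0,0,0,0]]' 40
```

```text
time_s: 12.02
eef_pos: [0.4775, 0.2855, 0.0021]
tool_rot: [[-0.526, 0.85, -0.003], [0.85, 0.526, -0.002], [-0.0, -0.003, -1.0]]
ft_force: [-1.5, -0.6, 0.5]
gripper_width: 0.0513
grasp_force: 0.0
time_s: 12.43
eef_pos: [0.479, 0.2873, 0.0073]
tool_rot: [[-0.527, 0.85, 0.003], [0.85, 0.527, 0.002], [0.0, 0.003, -1.0]]
ft_force: [-0.2, -1.0, 5.5]
gripper_width: 0.0148
grasp_force: 39.2
time_s: 12.6
eef_pos: [0.4789, 0.2873, 0.0073]
tool_rot: [[-0.527, 0.85, 0.003], [0.85, 0.527, 0.002], [0.0, 0.003, -1.0]]
ft_force: [0.3, -1.2, 5.9]
gripper_width: 0.0148
grasp_force: 39.2
```

```bash
python3 -m handwheel '[[1,0,0,-0.08,0],[1,0,0,-0.2,0],[1,0,0,-0.34,0.2],[1,0,0,-0.48,0.4],[1,0,0,-0.57,0.65]]'
python3 -m handwheel '[[1,0,0,0,0.5],[1,0,0,0,0.5],[1,0,0,0,0.5]]' >/dev/null
python3 -c "
from h import *
print(togo([.52,-.20,.18],np.radians(2.4)))"
```

```text
time_s: 13.02
eef_pos: [0.4787, 0.2871, 0.1816]
tool_rot: [[-0.172, 0.985, 0.004], [0.985, 0.172, 0.004], [0.003, 0.005, -1.0]]
ft_force: [1.1, 0.8, -0.7]
gripper_width: 0.0146
grasp_force: 39.4
([-1.564, 0.461, -0.009, -0.309], array([0.478 , 0.2873, 0.1786]), array([-0.99,  0.51,  0.56,  1.84, -0.34,  0.88, -0.47]))
```

```bash
python3 -m handwheel '[[1,-0.68,0.2,0,-0.309],[1,-0.68,0.2,0,-0.309],[1,-0.68,0.2,0,-0.309],[1,-0.68,0.2,0,-0.309],[1,-0.68,0.2,0,-0.309]]'
python3 -c "
from h import *
print(togo([.52,-.20,.18],np.radians(2.4)))"
```

```text
time_s: 13.68
eef_pos: [0.4966, 0.0776, 0.1778]
tool_rot: [[-0.048, 0.999, 0.002], [0.999, 0.048, 0.001], [0.001, 0.002, -1.0]]
ft_force: [1.4, 0.1, 0.2]
gripper_width: 0.0147
grasp_force: 39.4
([-0.928, 0.033, -0.008, 0.008], array([0.4966, 0.0776, 0.1778]), array([-0.59,  0.42,  0.49,  1.97, -0.27,  0.81,  0.1 ]))
```

```bash
python3 -m handwheel '[[1,-0.69,0.033,0,0],[1,-0.69,0.033,0,0],[1,-0.69,0.033,0,0],[1,-0.69,0.033,0,0],[1,-0.69,0.033,0,0]]' >/dev/null
python3 -m handwheel '[[1,-0.23,0,0,0],[1,-0.23,0,0,0],[1,-0.23,0,0.1,0],[1,-0.23,0,0.2,0],[1,-0.23,0,0.25,0]]'
python3 -m handwheel '[[1,0,0,0,0],[1,0,0,0,0]]'
python3 - <<'E'
from h import *
c,s=cam('wrist');cv2.imwrite('pics/w6.png',c['img'][:,:,::-1])
print(s['eef_pos'],np.round(s['tool_rot'],4).tolist())
print('pred eye',proj(c,[.5148,-.0659,.074],s),'tip',proj(c,s['eef_pos']+np.array(s['tool_rot'])@[.081,0,0],s))
E
```

```text
time_s: 14.52
eef_pos: [0.5187, -0.1962, 0.1002]
tool_rot: [[-0.046, 0.999, -0.0], [0.999, 0.046, 0.001], [0.001, -0.0, -1.0]]
ft_force: [-0.5, 1.1, -0.5]
gripper_width: 0.0145
grasp_force: 39.4
time_s: 14.68
eef_pos: [0.5195, -0.1961, 0.1021]
tool_rot: [[-0.047, 0.999, 0.0], [0.999, 0.047, 0.0], [0.0, 0.0, -1.0]]
ft_force: [-0.3, 0.5, 0.6]
gripper_width: 0.0146
grasp_force: 39.4
[ 0.5194702  -0.19607716  0.10211418] [[-0.0471, 0.9989, 0.0002], [0.9989, 0.0471, 0.0001], [0.0001, 0.0002, -1.0]]
pred eye [256.40378668 -12.17353794] tip [253.30801031  87.01725968]
```

View pics/w6.png

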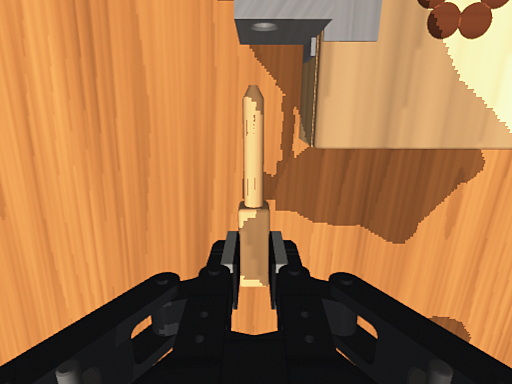

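The pin is held straight, with its tip at (253,87) as predicted. The hole in the -y lug shows at about (264,27). I'll measure the hole against the tip.

```bash
python3 - <<'E'
from h import *
c,s=cam('wrist');im=c['img'];g=cv2.cvtColor(im,cv2.COLOR_RGB2GRAY)
sub=g[19:42,240:300].astype(int)
m=np.zeros(g.shape,np.uint8);m[20:36,245:290]=(g[20:36,245:290]>np.median(sub)+25)
for k in cv2.findContours(m,0,2)[0]:
    if cv2.contourArea(k)>15: print(cv2.boundingRect(k),cv2.contourArea(k))
print(np.median(sub));print(sub[0:16,4:44:2])
R=np.array(s['tool_rot']);a=np.radians(2.4);X=np.array([np.cos(a),np.sin(a)]);Y=np.array([-X[1],X[0]]);o=np.array([.6117,-.0618])
for u,v in [(264,27),(264,26),(236,19.5),(331,19.5)]:
    for z in ((.074,) if v>20 else (.089,)):
        p=ray(c,u,v,z,s);print(u,v,np.round(p,4),'tool',np.round(R.T@(p-s['eef_pos']),4),'case',np.round([(p[:2]-o)@X,(p[:2]-o)@Y],4))
# pin axis columns at several rows
h=cv2.cvtColor(im,cv2.COLOR_RGB2HSV)
for r in (100,130,160,190):
    e=np.abs(np.diff(g[r,232:276].astype(int)));i=np.where(e>22)[0]+232;print(r,i.min(),i.max(),(i.min()+i.max()+1)/2, proj(c,s['eef_pos']+R@[.05,0,0],s))
E
```

```text
(252, 22, 22, 9) 128.5
64.0
[[ 51  52  51  51  54  52  53  51  52  53  52  52  51  50  50  51  51  50
   49  49]
 [ 61  60  61  60  62  62  62  63  61  61  63  60  59  59  60  61  62  61
   61  60]
 [ 64  62  64  62  63  61  61  58  57  56  58  58  57  59  61  66  65  65
   64  64]
 [ 63  63  63  63  62  65  67  74  87  89  87  83  72  68  62  64  65  65
   65  63]
 [ 63  64  63  62  70  90 105 131 161 172 169 154 125 106  79  65  63  64
   64  65]
 [ 63  63  63  58  94 123 136 145 152 165 159 144 136 122 105  81  62  65
   64  63]
 [ 64  64  63  64  88 116 132 143 150 165 159 143 133 116 101  81  65  65
   64  64]
 [ 64  63  61  71  80  94 121 136 145 163 153 138 127 105  91  84  69  63
   65  62]
 [ 65  64  65  77  87  96 102 106 116 124 119 111 101  96  92  86  72  64
   64  63]
 [ 64  64  64  78  94 103 108 110 113 115 115 111 103  98  98  89  71  63
   65  62]
 [ 63  65  64  65  89 101 109 111 117 120 117 115 102  98  95  80  62  63
   63  63]
 [ 64  64  65  61  60  69  88 104 112 113 109 107  87  77  60  61  64  64
   64  63]
 [ 65  65  65  64  62  62  60  57  57  58  56  56  57  60  62  65  65  65
   64  61]
 [ 66  64  64  63  63  65  64  63  63  64  62  59  61  63  64  65  65  65
   63  62]
 [ 65  65  65  63  64  64  65  64  64  65  64  62  63  63  64  65  64  64
   62  62]
 [ 66  64  63  64  64  65  64  65  64  66  64  62  64  64  65  65  65  63
   63  61]]
264 27 [ 0.5204 -0.0835  0.074 ] tool [0.1127 0.0056 0.0288] case [-0.0922 -0.0179]
264 26 [ 0.5203 -0.083   0.074 ] tool [0.1131 0.0055 0.0288] case [-0.0922 -0.0174]
236 19.5 [ 0.5065 -0.0845  0.089 ] tool [ 0.1123 -0.0084  0.0138] case [-0.1061 -0.0183]
331 19.5 [ 0.5519 -0.0823  0.089 ] tool [0.1123 0.0372 0.0138] case [-0.0606 -0.018 ]
100 241 263 252.5 [253.26212233 153.62376647]
130 243 263 253.5 [253.26212233 153.62376647]
160 242 263 253.0 [253.26212233 153.62376647]
190 240 262 251.5 [253.26212233 153.62376647]
```

```bash
python3 -m handwheel '[[1,0,0.0165,0.05,0],[1,0,0.0165,0.096,0],[1,0.03,0.0165,0.096,0],[1,0.06,0.0165,0.096,0],[1,0.06,0.0165,0.096,0]]' >/dev/null
python3 -m handwheel '[[1,0,0,0,0],[1,0,0,0,0],[1,0,0,0,0]]'
python3 - <<'E'
from h import *
c,s=cam('wrist');im=c['img'];R=np.array(s['tool_rot'])
print(s['eef_pos'],s['ft_force'])
print('tip',proj(c,s['eef_pos']+R@[.081,0,0],s))
cv2.imwrite('pics/w7.png',cv2.resize(im[0:200,160:360,::-1],None,fx=3,fy=3,interpolation=cv2.INTER_CUBIC))
E
```

```text
time_s: 15.45
eef_pos: [0.5239, -0.1781, 0.0732]
tool_rot: [[-0.047, 0.999, 0.001], [0.999, 0.047, -0.001], [-0.001, 0.001, -1.0]]
ft_force: [1.4, 0.5, -0.7]
gripper_width: 0.0146
grasp_force: 39.4
[ 0.52387348 -0.17813027  0.07323111] [ 1.42461691  0.48651691 -0.68859564]
tip [253.30785737  87.01761855]
```

View pics/w7.png

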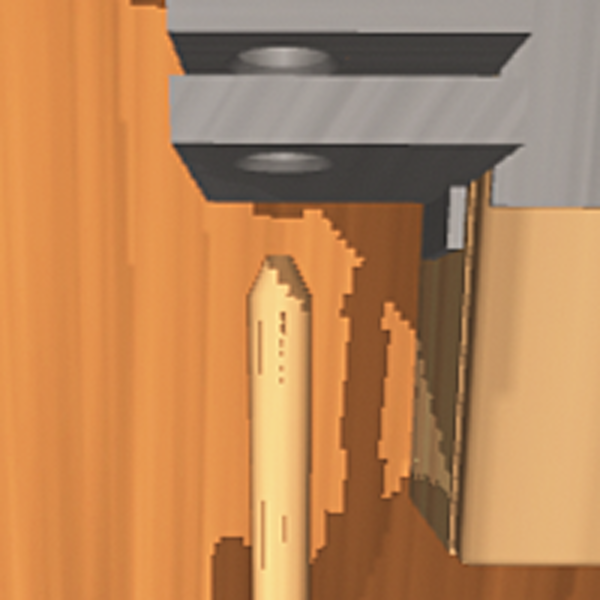

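The tip at crop (279,258) lines up with the hole, which spans 237 to 330 with its centre at 283. That's within 1 mm, so I'll insert slowly.

```bash
python3 -m handwheel '[[1,0.02,0.002,0,0],[1,0.035,0.002,0,0],[1,0.05,0.002,0,0],[1,0.065,0.002,0,0],[1,0.08,0.002,0,0]]'
python3 -m handwheel '[[1,0.01,0,0,0],[1,0.02,0,0,0]]'
```

```text
time_s: 15.92
eef_pos: [0.5229, -0.1531, 0.0725]
tool_rot: [[-0.047, 0.999, -0.0], [0.999, 0.047, 0.0], [0.0, -0.0, -1.0]]
ft_force: [1.0, -0.6, -0.2]
gripper_width: 0.0148
grasp_force: 39.4
time_s: 16.08
eef_pos: [0.5227, -0.1473, 0.0725]
tool_rot: [[-0.047, 0.999, -0.0], [0.999, 0.047, -0.0], [-0.0, -0.0, -1.0]]
ft_force: [0.2, 0.4, -1.2]
gripper_width: 0.0148
grasp_force: 39.4
```

```bash
python3 -m handwheel '[[1,0.015,0,-0.002,0],[1,0.03,0,-0.002,0],[1,0.045,0,-0.002,0],[1,0.06,0,-0.002,0],[1,0.075,0,-0.002,0]]'
python3 -m handwheel '[[1,0.01,0,0,0],[1,0.02,0,0,0]]'
```

```text
time_s: 16.5
eef_pos: [0.5217, -0.1248, 0.0731]
tool_rot: [[-0.047, 0.999, 0.0], [0.999, 0.047, 0.0], [0.0, 0.0, -1.0]]
ft_force: [-0.3, 0.9, -1.0]
gripper_width: 0.0146
grasp_force: 39.4
time_s: 16.67
eef_pos: [0.5213, -0.1189, 0.0731]
tool_rot: [[-0.047, 0.999, -0.0], [0.999, 0.047, 0.0], [0.0, -0.0, -1.0]]
ft_force: [0.6, 0.3, 0.1]
gripper_width: 0.0148
grasp_force: 39.4
```

```bash
python3 -m handwheel '[[1,0.01,0,0,0],[1,0.02,0,0,0],[1,0.03,0,0,0],[1,0.035,0,0,0],[1,0.035,0,0,0]]'
python3 -m handwheel '[[1,0.005,0,0,0],[1,0.01,0,0,0],[1,0.01,0,0,0]]'
```

```text
time_s: 17.08
eef_pos: [0.5209, -0.1084, 0.0731]
tool_rot: [[-0.048, 0.999, -0.0], [0.999, 0.048, 0.0], [0.0, -0.0, -1.0]]
ft_force: [-0.2, 0.2, -1.1]
gripper_width: 0.0146
grasp_force: 39.4
time_s: 17.33
eef_pos: [0.5208, -0.1072, 0.0732]
tool_rot: [[-0.046, 0.999, 0.001], [0.999, 0.046, -0.002], [-0.002, 0.0, -1.0]]
ft_force: [-1.3, -4.0, -1.5]
gripper_width: 0.0148
grasp_force: 39.3
```

Contact at 4 N with the shoulder at the lug. I'll open slightly, lift clear, and check.

```bash
python3 -m handwheel '[[0.6,0,0,0,0],[0.5,0,0,0,0],[0.43,0,0,0,0],[0.43,0,0,0,0],[0.43,0,0,0,0]]' 20
python3 -m handwheel '[[0.43,0,0,-0.05,0],[0.43,0,0,-0.12,0],[0.43,0,0,-0.22,0],[0.43,0,0,-0.34,0],[0.43,0,0,-0.4,0]]'
python3 - <<'E'
from h import *
c,s=cam('wrist');im=c['img'];cv2.imwrite('pics/w8.png',im[:,:,::-1])
E
```

```text
time_s: 17.75
eef_pos: [0.5208, -0.1056, 0.0731]
tool_rot: [[-0.047, 0.999, -0.0], [0.999, 0.047, 0.0], [0.0, -0.0, -1.0]]
ft_force: [-0.2, -0.2, -0.5]
gripper_width: 0.0245
grasp_force: 0.0
time_s: 18.17
eef_pos: [0.5216, -0.1064, 0.1965]
tool_rot: [[-0.047, 0.999, 0.003], [0.999, 0.047, -0.0], [-0.001, 0.003, -1.0]]
ft_force: [1.0, 0.4, -0.1]
gripper_width: 0.0243
grasp_force: 0.0
```

View pics/w8.png

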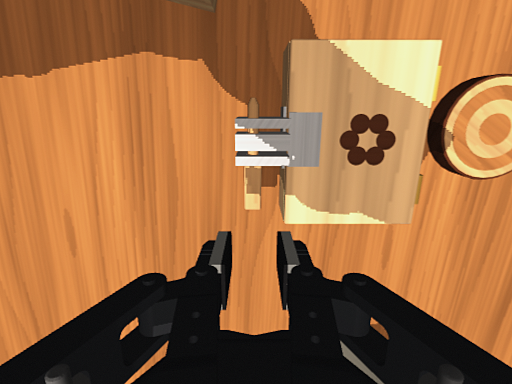

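The pin runs through all three lugs, with its tip showing at (252,100) and its handle against the lug at (252,167). The lid is flat and the gripper is clear.

```bash
python3 -c "
from station import bot
print(bot.hand_in())"
```

```text
the job is handed in; nothing more can be done
None
```

The job is handed in at about 18 s of the 72 s limit, with no verdict returned: the slice is in the box painted side up, the lid is shut, the pin is through all three lugs with its handle against them, and the bottle, cup and large slice were not touched as far as the pictures show.

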